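Flip the stock tags on the cash tray

TASK

Each bin of the cash tray has a hinged tag in front of it, green on one face and red on the other: flip the tags so that only the bins full of banknote bundles show their green face upward and the bin that is not full shows red. Push the tags over with a fingertip and do not pinch them; do not lift or shift the bundles or anything else on the desk.

Things in the scene. Friction and masses are not known exactly. Their poses are not given: they have to be found in the camera images.
- tray: fixed cash tray (mm). Origin on the desk under the middle of its grey tag ledge; y runs along the ledge (to the robot's left; yaw within 0.2 rad), x away from the robot, z up. Ledge 85 deep, 566 long, 60 high. Behind it (x 42 to 223) four open blue bins side by side, centres at y = 210, 70, -70, -210, x = 132, walls 45 high, floor 6 above the desk
- tag_a_hinge (a point): middle of the hinge pin of tag a, 76 mm above the desk, on the ledge (tray x = 0), straight in front of the bin that the tag is for (same tray y; which tag is at which bin varies). Axes as the tray's; the pin runs along x. Its steel stand is 80 (x) by 46 mm (y); cheeks and stop posts reach at most 11 mm above the pin
- tag_a (a joint): angle of tag a, a 40 g plate 60 mm wide along the pin, 4 mm thick, free edge 52 mm from the pin. 0 = upright; it falls freely either way onto a stop at +0.75 or -0.75 rad. +0.75: its top leans to the tray's -y side, green face up; -0.75: it leans to +y, red face up. At rest the free edge is 36 mm sideways of the pin and 38 mm above it
- tag_b_hinge (a point): middle of the hinge pin of tag b, 76 mm above the desk, on the ledge (tray x = 0), straight in front of the bin that the tag is for (same tray y; which tag is at which bin varies). Axes as the tray's; the pin runs along x. Its steel stand is 80 (x) by 46 mm (y); cheeks and stop posts reach at most 11 mm above the pin
- tag_b (a joint): angle of tag b, a 40 g plate 60 mm wide along the pin, 4 mm thick, free edge 52 mm from the pin. 0 = upright; it falls freely either way onto a stop at +0.75 or -0.75 rad. +0.75: its top leans to the tray's -y side, green face up; -0.75: it leans to +y, red face up. At rest the free edge is 36 mm sideways of the pin and 38 mm above it
- tag_c_hinge (a point): middle of the hinge pin of tag c, 76 mm above the desk, on the ledge (tray x = 0), straight in front of the bin that the tag is for (same tray y; which tag is at which bin varies). Axes as the tray's; the pin runs along x. Its steel stand is 80 (x) by 46 mm (y); cheeks and stop posts reach at most 11 mm above the pin
- tag_c (a joint): angle of tag c, a 40 g plate 60 mm wide along the pin, 4 mm thick, free edge 52 mm from the pin. 0 = upright; it falls freely either way onto a stop at +0.75 or -0.75 rad. +0.75: its top leans to the tray's -y side, green face up; -0.75: it leans to +y, red face up. At rest the free edge is 36 mm sideways of the pin and 38 mm above it
- tag_d_hinge (a point): middle of the hinge pin of tag d, 76 mm above the desk, on the ledge (tray x = 0), straight in front of the bin that the tag is for (same tray y; which tag is at which bin varies). Axes as the tray's; the pin runs along x. Its steel stand is 80 (x) by 46 mm (y); cheeks and stop posts reach at most 11 mm above the pin
- tag_d (a joint): angle of tag d, a 40 g plate 60 mm wide along the pin, 4 mm thick, free edge 52 mm from the pin. 0 = upright; it falls freely either way onto a stop at +0.75 or -0.75 rad. +0.75: its top leans to the tray's -y side, green face up; -0.75: it leans to +y, red face up. At rest the free edge is 36 mm sideways of the pin and 38 mm above it
- full_a: pile of ten banded banknote bundles in two stacks of five (one loose piece), 145 (x) x 125 (y) x 55 mm high: it fills its bin and rises above the bin walls. Origin at the centre of its underside
- full_b: pile of ten banded banknote bundles in two stacks of five (one loose piece), 145 (x) x 125 (y) x 55 mm high: it fills its bin and rises above the bin walls. Origin at the centre of its underside
- full_c: pile of ten banded banknote bundles in two stacks of five (one loose piece), 145 (x) x 125 (y) x 55 mm high: it fills its bin and rises above the bin walls. Origin at the centre of its underside
- low: a single banknote bundle, 145 (x) x 62 (y) x 11 mm high, loose: the bin it lies in is nearly empty, not full. Origin at the centre of its underside
- stamp: turned wooden hand stamp, 38 across, 68 mm high, standing. Bystander, loose. Origin at the centre of its underside
- glue: white glue bottle, 30 across, 85 mm high, standing. Bystander, loose. Origin at the centre of its underside
- calculator: flat calculator, 150 x 95 x 19 mm. Bystander, loose. Origin at the centre of its underside
- sponge_pot: green round sponge pot, 70 across, 30 mm high. Bystander, loose. Origin at the centre of its underside
- stapler: red and black stapler, 130 x 34 x 49 mm. Bystander, loose. Origin at the centre of its underside
Not all that is in view belongs to the job. Of the things like the low, leave any that is turquoise; of the rest the larger one is meant.

How it is judged:
At the end, for the whole second after the job is handed in: the tag in front of each of the three full bins leans to its green side (joint above 0.65 rad), the tag in front of the bin with a single bundle leans to its red side (below -0.65 rad), and all four lie still (((y of low in the frame of tag_a_hinge between -0.07 and 0.07 m and value of joint tag_a below -0.65 rad) or ((y of low in the frame of tag_a_hinge above 0.07 m or y of low in the frame of tag_a_hinge below -0.07 m) and value of joint tag_a above 0.65 rad)) and ((y of low in the frame of tag_b_hinge between -0.07 and 0.07 m and value of joint tag_b below -0.65 rad) or ((y of low in the frame of tag_b_hinge above 0.07 m or y of low in the frame of tag_b_hinge below -0.07 m) and value of joint tag_b above 0.65 rad)) and ((y of low in the frame of tag_c_hinge between -0.07 and 0.07 m and value of joint tag_c below -0.65 rad) or ((y of low in the frame of tag_c_hinge above 0.07 m or y of low in the frame of tag_c_hinge below -0.07 m) and value of joint tag_c above 0.65 rad)) and ((y of low in the frame of tag_d_hinge between -0.07 and 0.07 m and value of joint tag_d below -0.65 rad) or ((y of low in the frame of tag_d_hinge above 0.07 m or y of low in the frame of tag_d_hinge below -0.07 m) and value of joint tag_d above 0.65 rad)) and velocity of joint tag_a between -0.2 and 0.2 rad/s and velocity of joint tag_b between -0.2 and 0.2 rad/s and velocity of joint tag_c between -0.2 and 0.2 rad/s and velocity of joint tag_d between -0.2 and 0.2 rad/s); the robot touches nothing.
It fails at once if a stack of bundles in the tray was lifted or shifted by more than 20 mm (distance of any of full_a, full_b, full_c, low from where it was at the start of the episode above 0.02 m).
It fails at once if another thing on the desk was lifted or shifted by more than 20 mm (distance of any of stamp, glue, calculator, sponge_pot, stapler from where it was at the start of the episode above 0.02 m).
It fails at once if a tag was pinched between the fingers (over 3 N on both faces at once) ((contact force between the fingers and tag_a_c0 above 3 N and contact force between the fingers and tag_a_c1 above 3 N) or (contact force between the fingers and tag_b_c0 above 3 N and contact force between the fingers and tag_b_c1 above 3 N) or (contact force between the fingers and tag_c_c0 above 3 N and contact force between the fingers and tag_c_c1 above 3 N) or (contact force between the fingers and tag_d_c0 above 3 N and contact force between the fingers and tag_d_c1 above 3 N)).
It also fails if it takes over 51 s, if anything falls off the work surface, if the arm or the gripper's body presses on something with over 40 N, if the wrist force passes 120 N, or if a joint passes its speed limit or range.

ROBOT

A 6-joint arm with a two-finger parallel gripper is mounted at the origin on the work surface. World frame = base frame: x ahead of the robot, y to its left, z up, the work surface at z = 0. Lengths are in m, angles in rad, forces in N, time in s.
With the tool pointing down it reaches from about 0.3 to 0.875 m from the base axis. Payload 4.2 kg.
Tool frame: the origin (TCP) lies on the centre line of the jaws, within the pads' length; the fingertips stand 22 mm ahead of it and the grasp point (between the pads) lies 3 mm ahead of it; x points along the fingers, y is the direction in which the jaws open and shut, and the axes are right-handed (so a half turn about x gives the same grasp; the last joint's range is limited). The gripper opens to 85 mm and grips with 20 to 120 N. Pads are 22 mm wide; open, the fingers measure 114 mm over their backs; the gripper's body (76 mm by 85 mm) begins 54 mm behind the grasp point. The pads swing forward as they close: fully open they stand 13 mm farther back than shut.
Start: joints at [-1.254, 0.32, 1.565, -0, 1.257, -0.02], TCP at [0.19, -0.543, 0.253] pointing down, gripper open.
Joint ranges: [-3.11, 3.11], [-0.84, 2.01], [0.21, 2.61], [-1.34, 4.49], [0.05, 2.63], [-2.56, 2.56]. Speed limits (rad/s): [2.57, 2.57, 3.14, 3.14, 3.14, 3.14].

INTERFACE

Orientations are given as [roll, pitch, yaw] about the fixed x, y, z axes, in that order (R = Rz(yaw) Ry(pitch) Rx(roll)).
In Python, from workcell import readout, get_image, hand_in gives the robot as it stands.
- The arm moves only by the tool servo_tool, never from a script. Its argument "increments" is a list of rows, each an object of numbers: "x", "y", "z": the shift along the tool's x, y, z in cm; "rx", "ry", "rz": the turn, a rotation vector about the tool's x, y, z in degrees. A call has 1 to 10 rows; each row shifts and turns the commanded pose from where the row before left it, along the tool's axes as they then stand; what a row does not reach is not made up. A row lasts 1/12 s, in which the tool goes at most 41.7 mm and 7.16 degrees, less where a joint would pass 70% of its speed; a pose out of reach is approached as far as the arm can. A call with a gripper value outside its range is refused whole. "jaw" is the closure, from 0 (fully open) to 1 (shut), set as the call begins (left out, the last holds). The fingers move at their own pace and stop on an object; "squeeze" is the grip in N (left out, the last holds). Time passes only in rows, so rows that do not move let the fingers close. It gives the time, the measured TCP pose, the force and the opening at its end, in the units of the state.
- readout.state(): the state, without advancing time (a new reading comes with each control period).
- get_image(name): name is "scene" or "top"; returns a dict with "img" (420x560x3 uint8, blue, green, red), "fx", "fy", "cx", "cy" (pixels), "xyz" and "orientation" of the camera in the world. Camera axes: x right, y up, looking along -z (the intrinsics and any distortion apply to the point x, -y, -z); pixel columns grow to the right and rows downward; lengths in m; the calibration is good to about 2 mm. A picture is of the moment at which its call begins. There is no depth.
- hand_in(): hands the job in, once; it reports no verdict.
The state is a dict: "time_s": time; "qpos": joint angles; "joint_vel": joint speeds; "effort": joint torques, N m; "tool_pos": TCP position; "eef_rot": TCP orientation; "contact_force": force on the tool from outside, world axes, zero at the start; "ft_torque": the same for the moment, N m; "finger_gap": opening from 0.0 (shut) to 1.0 (fully open).
Only numpy, scipy, OpenCV 4.12 (cv2) and the standard library are available. Lean on these libraries where they do the work, as an engineer would, in place of code of your own. Each camera call takes 0.05 s, during which the arm holds its last target.

## Working session

There is one attempt and no reset: what is moved stays moved. The work goes in short steps, Python scripts to look and compute and a tool call to move; the robot and the scene stay as the last step left them, time stands still between calls to the robot, and variables do not carry over. Pictures are saved under pics/ and viewed, and the job is handed in when it is done.

Besides the shell and the picture viewer there is one more tool, called after "Request:" as name(argument=value, ...), one argument or row to a line, values as JSON. servo_tool: Moves the arm, as the interface text tells. Its arguments: {"type":"object","properties":{"increments":{"type":"array"},"jaw":{"type":"number"},"squeeze":{"type":"number"}},"required":["increments"]}

```bash
ls; mkdir -p pics
python3 - <<'E'
from workcell import readout, get_image
import cv2
print(readout.state())
for n in ("scene","top"):
    d=get_image(n); cv2.imwrite(f"pics/{n}0.png",d["img"])
    print(n,{k:v for k,v in d.items() if k!="img"})
E
```

```text
pics
{'time_s': 0.0, 'qpos': array([-1.25403030e+00,  3.20332521e-01,  1.56570223e+00,  2.16050083e-05,
        1.25739993e+00, -2.00180398e-02]), 'joint_vel': array([-0.00035553, -0.00217835, -0.00187681, -0.0002148 ,  0.0012723 ,
       -0.00189746]), 'effort': array([ 9.12472588e-04, -4.15515411e+01, -2.34158152e+01,  2.69485172e-04,
        8.18025816e-03,  1.68741224e-05]), 'tool_pos': array([ 0.18986879, -0.54227592,  0.25244989]), 'eef_rot': array([-1.60196486,  1.56895418,  1.87640518]), 'contact_force': array([ 0.28548763,  0.55369201, -0.25987451]), 'ft_torque': array([0.02130482, 0.03414753, 0.00513592]), 'finger_gap': 0.9983146250633798}
scene {'fx': 486.9233209551644, 'fy': 486.9233209551644, 'cx': 277.9704364971972, 'cy': 211.14494398404767, 'xyz': array([ 1.26580221, -1.10197412,  1.00899828]), 'orientation': array([0.95425989, 0.01516493, 0.56871398])}
top {'fx': 402.6974752798052, 'fy': 402.6974752798052, 'cx': 278.4408962858053, 'cy': 201.69537427964565, 'xyz': array([ 0.35734619, -0.02344987,  1.48940238]), 'orientation': array([ 1.02780158e-01,  6.12189078e-04, -1.57693131e+00])}
```

View pics/scene0.png

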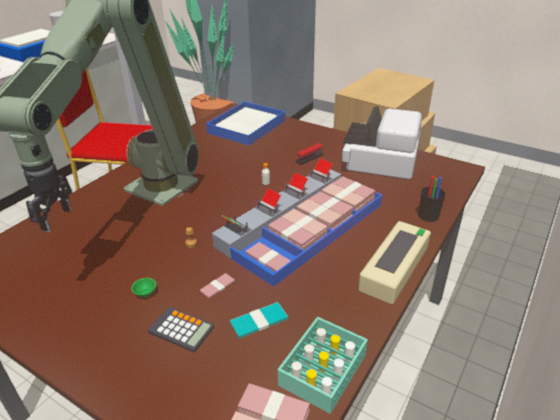

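View pics/top0.png

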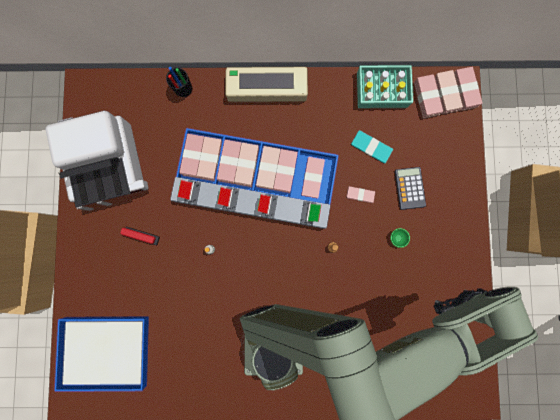

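The top view shows the tray at (170–338, 130–228). The tags at (186,190), (224,197) and (264,204) show red, and the one at (314,212) shows green.

Candidates for "low":
- **Pink bundle in the rightmost bin, (313,177):** it is the larger pink one, so it fits.
- **Small pink bundle on the desk, (361,195):** a smaller decoy.
- **Turquoise bundle, (372,147):** excluded by the task.

I'll confirm this with an enlarged crop.

```bash
cat > h.py <<'E'
import numpy as np, cv2
from scipy.spatial.transform import Rotation as R
from workcell import get_image, readout
def rot(o): return R.from_euler('xyz',o).as_matrix()
def ray(d,u,v):
    r=np.array([(u-d['cx'])/d['fx'],-(v-d['cy'])/d['fy'],-1.]); return d['xyz'],rot(d['orientation'])@r
def onz(d,u,v,z):
    o,r=ray(d,u,v); return o+r*(z-o[2])/r[2]
def proj(d,p):
    q=rot(d['orientation']).T@(np.asarray(p)-d['xyz']); return np.array([d['cx']+d['fx']*q[0]/-q[2], d['cy']-d['fy']*q[1]/-q[2]])
E
python3 - <<'E'
from h import *
d=get_image("top"); im=d['img']
cv2.imwrite("pics/crop_top.png",cv2.resize(im[115:240,160:390],None,fx=3.4,fy=3.4,interpolation=cv2.INTER_CUBIC))
s=get_image("scene")
cv2.imwrite("pics/crop_scene.png",cv2.resize(s['img'][145:305,195:395],None,fx=3.6,fy=3.6,interpolation=cv2.INTER_CUBIC))
# blue mask and tags
b,g,r=[im[...,i].astype(int) for i in range(3)]
sub=np.zeros(im.shape[:2],bool); sub[115:240,160:345]=1
for n,m in (("red",(r>140)&(g<60)&(b<60)&sub),("green",(g>90)&(r<60)&(b<90)&sub)):
    k,l,st,c=cv2.connectedComponentsWithStats(m.astype(np.uint8))
    for i in range(1,k):
        if st[i,4]>25: print(n,st[i],c[i].round(1),onz(d,*c[i],0.095).round(4))
hsv=cv2.cvtColor(im,cv2.COLOR_BGR2HSV)
m=((b-r>-12)&(b>60)&sub).astype(np.uint8)
k,l,st,c=cv2.connectedComponentsWithStats(m); i=1+np.argmax(st[1:,4]); print(st[i])
cnt=max(cv2.findContours((l==i).astype(np.uint8),0,2)[0],key=cv2.contourArea)
print(cv2.minAreaRect(cnt)); print(cv2.approxPolyDP(cnt,4,True)[:,0].tolist())
E
```

```text
red [178 181  14  18 177] [184.5 189.4] [0.5464 0.3045 0.095 ]
red [218 188  13  18 164] [223.8 196.4] [0.5208 0.1668 0.095 ]
red [258 195  12  18 149] [263.4 203.5] [0.4951 0.029  0.095 ]
green [309 204  11  18 147] [313.9 212.4] [ 0.4629 -0.1462  0.095 ]
[ 171  128  168  100 6771]
((254.4379119873047, 177.51844787597656), (158.26048278808594, 75.24903869628906), 10.007980346679688)
[[186, 128], [171, 200], [326, 227], [337, 154]]
```

View pics/crop_top.png

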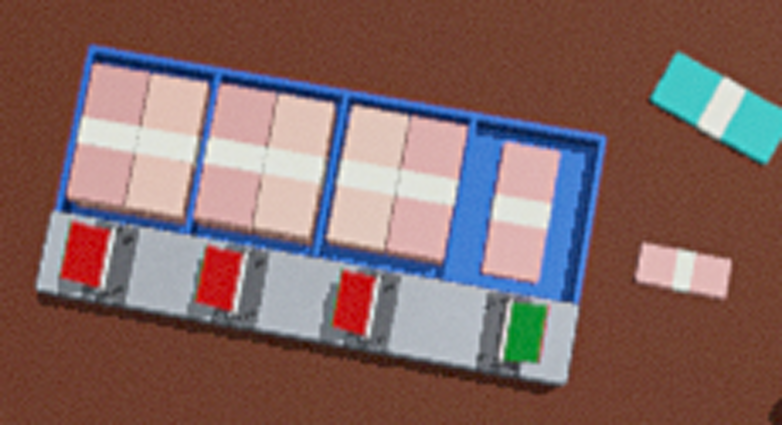

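View pics/crop_scene.png

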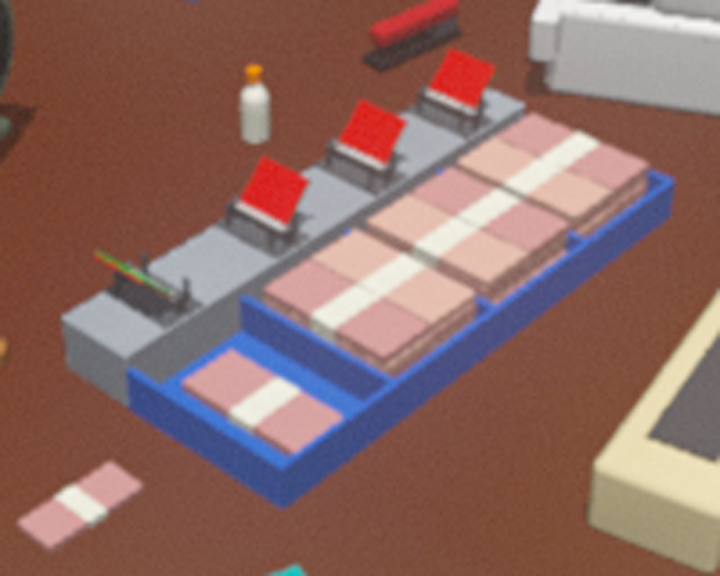

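The crop confirms the setup. The rightmost bin holds the single pink bundle, full size with a white band, so that is "low". Its tag shows green, and the other three bins are full with red tags, so all four must flip. Next I'll work out the move in tool axes.

```bash
cat >> h.py <<'E'
yaw=-0.1845
YD=np.array([-np.sin(yaw),np.cos(yaw),0]); XD=np.array([np.cos(yaw),np.sin(yaw),0]); O=np.array([.5047,.0792,0])
def tray(x,y,z): return O+XD*x+YD*y+np.array([0,0,z])
def where():
    s=readout.state(); p=s['tool_pos']; M=rot(s['eef_rot'])
    print('t',round(s['time_s'],2),'tray xyz mm',(np.array([XD@(p-O),YD@(p-O),p[2]])*1000).round(1),'F',s['contact_force'].round(1),'gap',round(s['finger_gap'],2))
    return p,M,s
def goto(x,y,z):
    p,M,s=where()
    dl=M.T@(tray(x,y,z)-p)*100
    a=min((np.arctan2(np.cross(M[:,2],k*YD)[2],np.dot(M[:,2],k*YD)),k) for k in (1,-1)) if 0 else None
    print('tool shift cm',dl.round(2))
    for k in (1,-1):
        # rotation taking tool to x=down, z=k*YD
        T=np.c_[[0,0,-1],np.cross(k*YD,[0,0,-1]),k*YD]
        print('turn deg (rotvec tool axes), tool z along',k,'tray y', np.degrees(R.from_matrix(M.T@T).as_rotvec()).round(2))
E
python3 -c "
from h import *
print(rot(readout.state()['eef_rot']).round(3)); print(readout.state()['qpos'].round(3))
goto(0,-295,0.25)
d=get_image('top');s=get_image('scene')
for y in(-210,-70,70,210): print(y,proj(d,tray(0,y/1e3,.076)).round(1),proj(s,tray(0,y/1e3,.076)).round(1))
"
```

```text
[[-0.     0.33  -0.944]
 [ 0.001 -0.944 -0.33 ]
 [-1.    -0.001 -0.   ]]
[-1.254  0.32   1.565  0.     1.257 -0.02 ]
t 0.2 tray xyz mm [-195.4 -668.8  252.8] F [ 0.3  0.2 -1.1] gap 1.0
tool shift cm [  -28.11 25533.48 14640.68]
turn deg (rotvec tool axes), tool z along 1 tray y [1.1987e+02 6.0000e-02 4.0000e-02]
turn deg (rotvec tool axes), tool z along -1 tray y [-6.013e+01 -4.000e-02  5.000e-02]
-210 [308. 212.] [236.  223.3]
-70 [268.9 204.9] [266.5 204.9]
70 [229.9 197.9] [294.  188.2]
210 [191. 191.] [319. 173.]
```

Request:
servo_tool(
  increments=[
    {"rx": -6},
    {"rx": -6},
    {"rx": -6},
    {"rx": -6},
    {"rx": -6},
    {"rx": -6},
    {"rx": -6},
    {"rx": -6},
    {"rx": -6},
    {"rx": -6},
  ],
  jaw=1,
  squeeze=20,
)

```text
$.increments[0]: bad value
```

```bash
python3 -c "
from h import *
print(rot(readout.state()['eef_rot']).round(3))
goto(0,-.295,0.2)"
```

```text
[[-0.     0.33  -0.944]
 [ 0.    -0.944 -0.33 ]
 [-1.    -0.    -0.   ]]
t 0.3 tray xyz mm [-195.3 -669.   253.1] F [ 0.9  0.7 -0.2] gap 1.0
tool shift cm [  5.32 -22.7  -35.56]
turn deg (rotvec tool axes), tool z along 1 tray y [1.1987e+02 3.0000e-02 2.0000e-02]
turn deg (rotvec tool axes), tool z along -1 tray y [-6.013e+01 -1.000e-02  2.000e-02]
```

Request:
servo_tool(
  increments=[
    {"x": 0,"y": 0,"z": 0,"rx": -6,"ry": 0,"rz": 0},
    {"x": 0,"y": 0,"z": 0,"rx": -6,"ry": 0,"rz": 0},
    {"x": 0,"y": 0,"z": 0,"rx": -6,"ry": 0,"rz": 0},
    {"x": 0,"y": 0,"z": 0,"rx": -6,"ry": 0,"rz": 0},
    {"x": 0,"y": 0,"z": 0,"rx": -6,"ry": 0,"rz": 0},
    {"x": 0,"y": 0,"z": 0,"rx": -6,"ry": 0,"rz": 0},
    {"x": 0,"y": 0,"z": 0,"rx": -6,"ry": 0,"rz": 0},
    {"x": 0,"y": 0,"z": 0,"rx": -6,"ry": 0,"rz": 0},
    {"x": 0,"y": 0,"z": 0,"rx": -6,"ry": 0,"rz": 0},
    {"x": 0,"y": 0,"z": 0,"rx": -6,"ry": 0,"rz": 0},
  ],
  jaw=1,
  squeeze=20,
)

```text
time_s: 1.13
tool_pos: [0.19, -0.5427, 0.2532]
eef_rot: [-2.795, 1.571, 1.736]
contact_force: [0.3, 0.4, -0.2]
finger_gap: 0.003
```

```bash
python3 -c "
from h import *
print(rot(readout.state()['eef_rot']).round(3), readout.state()['qpos'].round(2))
goto(0,-.295,0.2)"
```

```text
[[-0.     0.984 -0.181]
 [ 0.    -0.181 -0.984]
 [-1.    -0.    -0.   ]] [-1.25  0.32  1.56  0.    1.26 -1.07]
t 1.13 tray xyz mm [-195.3 -669.   253.2] F [ 0.3  0.4 -0.2] gap 0.0
tool shift cm [  5.33  19.64 -37.35]
turn deg (rotvec tool axes), tool z along 1 tray y [-1.7984e+02 -0.0000e+00 -1.0000e-02]
turn deg (rotvec tool axes), tool z along -1 tray y [ 0.16 -0.01  0.  ]
```

Request:
servo_tool(
  increments=[
    {"x": 0,"y": 1.9,"z": -3.6,"rx": 0,"ry": 0,"rz": 0},
    {"x": 0,"y": 1.9,"z": -3.6,"rx": 0,"ry": 0,"rz": 0},
    {"x": 0,"y": 1.9,"z": -3.6,"rx": 0,"ry": 0,"rz": 0},
    {"x": 0,"y": 1.9,"z": -3.6,"rx": 0,"ry": 0,"rz": 0},
    {"x": 0,"y": 1.9,"z": -3.6,"rx": 0,"ry": 0,"rz": 0},
    {"x": 0,"y": 1.9,"z": -3.6,"rx": 0,"ry": 0,"rz": 0},
    {"x": 0,"y": 1.9,"z": -3.6,"rx": 0,"ry": 0,"rz": 0},
    {"x": 0,"y": 1.9,"z": -3.6,"rx": 0,"ry": 0,"rz": 0},
    {"x": 0,"y": 1.9,"z": -3.6,"rx": 0,"ry": 0,"rz": 0},
    {"x": 0,"y": 0.6,"z": -1.3,"rx": 0,"ry": 0,"rz": 0},
  ],
)

```text
time_s: 1.97
tool_pos: [0.4289, -0.2408, 0.2535]
eef_rot: [2.43, 1.569, 0.675]
contact_force: [0.6, -0.8, -0.5]
finger_gap: 0.001
```

Request:
servo_tool(
  increments=[
    {"x": 0,"y": 0.9,"z": -1.3,"rx": 0,"ry": 0,"rz": 0},
    {"x": 1.3,"y": 1,"z": -1,"rx": 0,"ry": 0,"rz": 0},
    {"x": 2,"y": 0,"z": 0,"rx": 0,"ry": 0,"rz": 0},
    {"x": 2,"y": 0,"z": 0,"rx": 0,"ry": 0,"rz": 0},
    {"x": 0,"y": 0,"z": 0,"rx": 0,"ry": 0,"rz": 0},
    {"x": 0,"y": 0,"z": 0,"rx": 0,"ry": 0,"rz": 0},
  ],
)

```text
time_s: 2.47
tool_pos: [0.4491, -0.2251, 0.1998]
eef_rot: [-1.841, 1.569, 2.685]
contact_force: [-0.7, 0.2, 0.7]
finger_gap: -0.0
```

```bash
python3 -c "
from h import *
print(readout.state()['qpos'].round(2))
goto(0,-.290,0.13)
s=get_image('scene'); c=s['img'][120:300,180:380]
cv2.imwrite('pics/s1.png',cv2.resize(c,None,fx=3.3,fy=3.3,interpolation=cv2.INTER_CUBIC))
p=readout.state()['tool_pos']
for k in(0,.022,.035): print(k,((proj(s,p-[0,0,k])-[180,120])*3.3).round(0))
"
```

```text
[-0.49  0.25  1.81 -0.    1.09 -0.3 ]
t 2.47 tray xyz mm [   1.1 -309.3  199.8] F [-0.7  0.2  0.7] gap -0.0
tool shift cm [ 6.98 -0.1  -1.93]
turn deg (rotvec tool axes), tool z along 1 tray y [1.7988e+02 1.9000e-01 5.0000e-02]
turn deg (rotvec tool axes), tool z along -1 tray y [-0.12 -0.03  0.12]
0 [ 95. 279.]
0.022 [ 97. 299.]
0.035 [ 99. 311.]
```

View pics/s1.png

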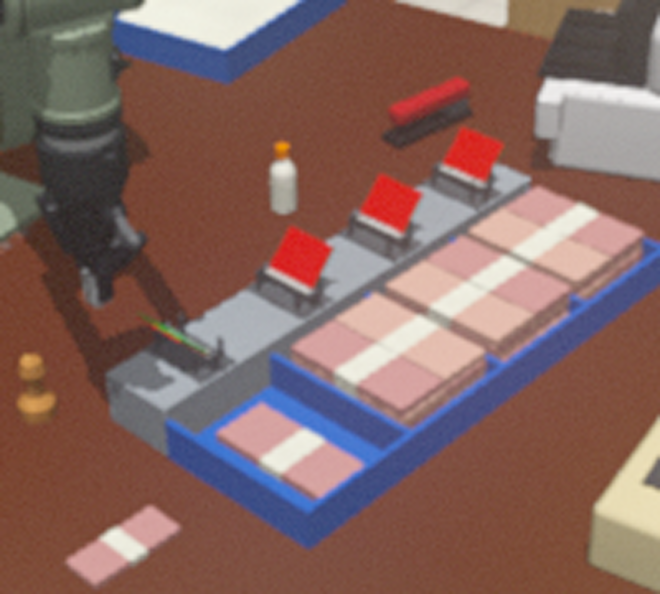

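The scene view shows the closed fingertip at crop (95,302), which agrees with the tip being 22 mm ahead of the TCP. It is clear and outboard of the green tag at (180,335). I'll descend and push toward +y.

Request:
servo_tool(
  increments=[
    {"x": 2,"y": 0,"z": 0,"rx": 0,"ry": 0,"rz": 0},
    {"x": 2,"y": 0,"z": 0,"rx": 0,"ry": 0,"rz": 0},
    {"x": 2,"y": 0,"z": 0,"rx": 0,"ry": 0,"rz": 0},
    {"x": 2,"y": 0,"z": 0,"rx": 0,"ry": 0,"rz": 0},
    {"x": 0,"y": 0,"z": 0,"rx": 0,"ry": 0,"rz": 0},
    {"x": 0,"y": 0,"z": 0,"rx": 0,"ry": 0,"rz": 0},
  ],
)

```text
time_s: 3.02
tool_pos: [0.4498, -0.2258, 0.1211]
eef_rot: [1.181, 1.57, -0.578]
contact_force: [0.2, 0.4, 1.4]
finger_gap: 0.001
```

Request:
servo_tool(
  increments=[
    {"x": 0,"y": 0,"z": -1.4,"rx": 0,"ry": 0,"rz": 0},
    {"x": 0,"y": 0,"z": -1.4,"rx": 0,"ry": 0,"rz": 0},
    {"x": 0,"y": 0,"z": -1.4,"rx": 0,"ry": 0,"rz": 0},
    {"x": 0,"y": 0,"z": -1,"rx": 0,"ry": 0,"rz": 0},
    {"x": 0,"y": 0,"z": -1,"rx": 0,"ry": 0,"rz": 0},
    {"x": 0,"y": 0,"z": -1,"rx": 0,"ry": 0,"rz": 0},
    {"x": 0,"y": 0,"z": -1,"rx": 0,"ry": 0,"rz": 0},
    {"x": 0,"y": 0,"z": -1,"rx": 0,"ry": 0,"rz": 0},
    {"x": 0,"y": 0,"z": 0,"rx": 0,"ry": 0,"rz": 0},
  ],
)

```text
time_s: 3.77
tool_pos: [0.4668, -0.1334, 0.1204]
eef_rot: [-2.958, 1.57, 1.569]
contact_force: [0.6, 0.4, 0.2]
finger_gap: 0.008
```

```bash
python3 -c "
from h import *
goto(0,-.213,0.12)
s=get_image('scene'); c=s['img'][120:300,180:380]
cv2.imwrite('pics/s2.png',cv2.resize(c,None,fx=3.3,fy=3.3,interpolation=cv2.INTER_CUBIC))
"
```

```text
t 3.77 tray xyz mm [   1.7 -216.   120.4] F [0.6 0.4 0.2] gap 0.01
tool shift cm [ 0.04 -0.17 -0.3 ]
turn deg (rotvec tool axes), tool z along 1 tray y [1.7995e+02 1.0000e-02 4.0000e-02]
turn deg (rotvec tool axes), tool z along -1 tray y [-0.05 -0.03  0.  ]
```

View pics/s2.png

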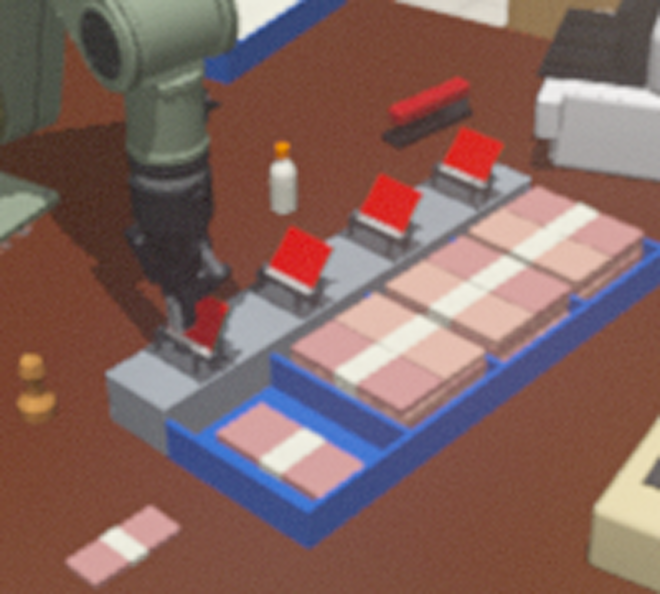

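The low bin's tag has now fallen over to red, at crop (205,325). I'll rise and go to the +y side of the next tag.

Request:
servo_tool(
  increments=[
    {"x": -2,"y": 0,"z": 0,"rx": 0,"ry": 0,"rz": 0},
    {"x": -3,"y": 0,"z": 0,"rx": 0,"ry": 0,"rz": 0},
    {"x": -3,"y": -0.2,"z": 0,"rx": 0,"ry": 0,"rz": 0},
    {"x": 0,"y": 0,"z": -3.6,"rx": 0,"ry": 0,"rz": 0},
    {"x": 0,"y": 0,"z": -3.6,"rx": 0,"ry": 0,"rz": 0},
    {"x": 0,"y": 0,"z": -3.6,"rx": 0,"ry": 0,"rz": 0},
    {"x": 0,"y": 0,"z": -3.6,"rx": 0,"ry": 0,"rz": 0},
    {"x": 0,"y": 0,"z": -3.6,"rx": 0,"ry": 0,"rz": 0},
    {"x": 0,"y": 0,"z": -3.6,"rx": 0,"ry": 0,"rz": 0},
    {"x": 0,"y": 0,"z": 0,"rx": 0,"ry": 0,"rz": 0},
  ],
)

```text
time_s: 4.65
tool_pos: [0.5059, 0.0825, 0.2002]
eef_rot: [2.801, 1.568, 1.048]
contact_force: [0.9, 0.5, -0.5]
finger_gap: -0.001
```

```bash
python3 -c "
from h import *
goto(0,0,0.12)"
```

```text
t 4.65 tray xyz mm [  0.6   3.4 200.2] F [ 0.9  0.5 -0.5] gap -0.0
tool shift cm [ 8.02 -0.06  0.36]
turn deg (rotvec tool axes), tool z along 1 tray y [-1.7987e+02  9.0000e-02 -2.4000e-01]
turn deg (rotvec tool axes), tool z along -1 tray y [ 0.13 -0.15 -0.05]
```

Request:
servo_tool(
  increments=[
    {"x": 2,"y": 0,"z": 0,"rx": 0,"ry": 0,"rz": 0},
    {"x": 2,"y": 0,"z": 0,"rx": 0,"ry": 0,"rz": 0},
    {"x": 2,"y": 0,"z": 0,"rx": 0,"ry": 0,"rz": 0},
    {"x": 2,"y": 0,"z": 0,"rx": 0,"ry": 0,"rz": 0},
    {"x": 0,"y": 0,"z": 0,"rx": 0,"ry": 0,"rz": 0},
    {"x": 0,"y": 0,"z": 1,"rx": 0,"ry": 0,"rz": 0},
    {"x": 0,"y": 0,"z": 1,"rx": 0,"ry": 0,"rz": 0},
  ],
)

```text
time_s: 5.23
tool_pos: [0.5016, 0.0571, 0.1211]
eef_rot: [1.638, 1.569, -0.119]
contact_force: [-0.6, 3.9, 3.5]
finger_gap: 0.002
```

Request:
servo_tool(
  increments=[
    {"x": 0,"y": 0,"z": 1,"rx": 0,"ry": 0,"rz": 0},
    {"x": 0,"y": 0,"z": 1,"rx": 0,"ry": 0,"rz": 0},
    {"x": 0,"y": 0,"z": 1,"rx": 0,"ry": 0,"rz": 0},
    {"x": 0,"y": 0,"z": 1,"rx": 0,"ry": 0,"rz": 0},
    {"x": 0,"y": 0,"z": 1,"rx": 0,"ry": 0,"rz": 0},
    {"x": 0,"y": 0,"z": 0,"rx": 0,"ry": 0,"rz": 0},
    {"x": 0,"y": 0,"z": 0,"rx": 0,"ry": 0,"rz": 0},
  ],
)

```text
time_s: 5.82
tool_pos: [0.4916, 0.0082, 0.1204]
eef_rot: [2.27, 1.571, 0.511]
contact_force: [1.6, -0.1, -1.5]
finger_gap: -0.003
```

```bash
python3 -c "
from h import *
goto(0,-.067,0.12)
s=get_image('scene'); c=s['img'][120:300,180:380]
cv2.imwrite('pics/s3.png',cv2.resize(c,None,fx=3.3,fy=3.3,interpolation=cv2.INTER_CUBIC))
"
```

```text
t 5.82 tray xyz mm [  0.2 -72.2 120.4] F [ 1.6 -0.1 -1.5] gap -0.0
tool shift cm [ 0.04 -0.02 -0.52]
turn deg (rotvec tool axes), tool z along 1 tray y [ 1.7979e+02 -1.0000e-02  1.0000e-02]
turn deg (rotvec tool axes), tool z along -1 tray y [-0.21 -0.   -0.01]
```

View pics/s3.png

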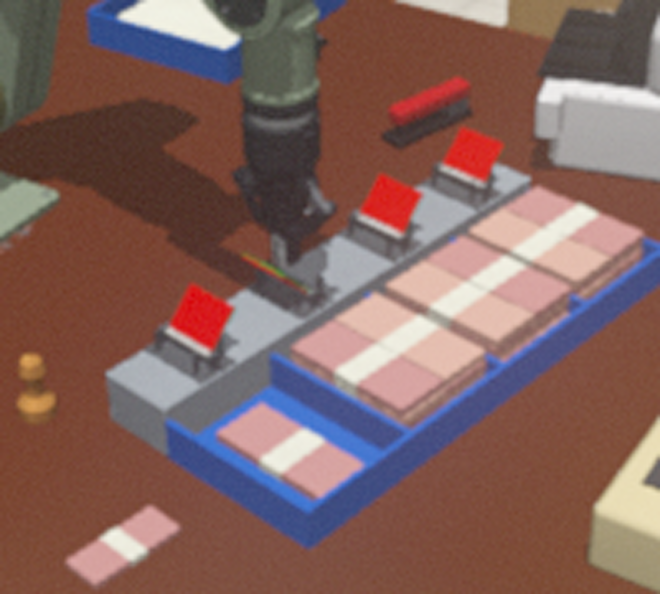

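The tag at -70 is flipped: it is edge-on at crop (280,272), with the same look green had at the start. Next is the tag at +70.

Request:
servo_tool(
  increments=[
    {"x": -2,"y": 0,"z": 0,"rx": 0,"ry": 0,"rz": 0},
    {"x": -3,"y": 0,"z": 0,"rx": 0,"ry": 0,"rz": 0},
    {"x": -3,"y": 0,"z": 0,"rx": 0,"ry": 0,"rz": 0},
    {"x": 0,"y": 0,"z": -3.6,"rx": 0,"ry": 0,"rz": 0},
    {"x": 0,"y": 0,"z": -3.6,"rx": 0,"ry": 0,"rz": 0},
    {"x": 0,"y": 0,"z": -3.6,"rx": 0,"ry": 0,"rz": 0},
    {"x": 0,"y": 0,"z": -3.6,"rx": 0,"ry": 0,"rz": 0},
    {"x": 0,"y": 0,"z": -3.6,"rx": 0,"ry": 0,"rz": 0},
    {"x": 0,"y": 0,"z": -3.6,"rx": 0,"ry": 0,"rz": 0},
    {"x": 0,"y": 0,"z": 0,"rx": 0,"ry": 0,"rz": 0},
  ],
)

```text
time_s: 6.7
tool_pos: [0.5328, 0.2275, 0.2]
eef_rot: [2.855, 1.567, 1.102]
contact_force: [0.7, 0.5, -0.3]
finger_gap: 0.003
```

```bash
python3 -c "
from h import *
goto(0,.14,0.12)"
```

```text
t 6.7 tray xyz mm [  0.4 150.9 200. ] F [ 0.7  0.5 -0.3] gap 0.0
tool shift cm [ 8.   -0.05  1.12]
turn deg (rotvec tool axes), tool z along 1 tray y [-1.7982e+02  1.0000e-01 -3.5000e-01]
turn deg (rotvec tool axes), tool z along -1 tray y [ 0.18 -0.22 -0.07]
```

Request:
servo_tool(
  increments=[
    {"x": 2,"y": 0,"z": 0,"rx": 0,"ry": 0,"rz": 0},
    {"x": 2,"y": 0,"z": 0,"rx": 0,"ry": 0,"rz": 0},
    {"x": 2,"y": 0,"z": 0,"rx": 0,"ry": 0,"rz": 0},
    {"x": 2,"y": 0,"z": 0,"rx": 0,"ry": 0,"rz": 0},
    {"x": 0,"y": 0,"z": 0,"rx": 0,"ry": 0,"rz": 0},
    {"x": 0,"y": 0,"z": 1.2,"rx": 0,"ry": 0,"rz": 0},
    {"x": 0,"y": 0,"z": 1.2,"rx": 0,"ry": 0,"rz": 0},
  ],
)

```text
time_s: 7.28
tool_pos: [0.5278, 0.1972, 0.1211]
eef_rot: [1.837, 1.569, 0.081]
contact_force: [0.6, -0.3, 0.5]
finger_gap: -0.001
```

Request:
servo_tool(
  increments=[
    {"x": 0,"y": 0,"z": 1,"rx": 0,"ry": 0,"rz": 0},
    {"x": 0,"y": 0,"z": 1,"rx": 0,"ry": 0,"rz": 0},
    {"x": 0,"y": 0,"z": 1,"rx": 0,"ry": 0,"rz": 0},
    {"x": 0,"y": 0,"z": 1,"rx": 0,"ry": 0,"rz": 0},
    {"x": 0,"y": 0,"z": 1,"rx": 0,"ry": 0,"rz": 0},
    {"x": 0,"y": 0,"z": 0.2,"rx": 0,"ry": 0,"rz": 0},
    {"x": 0,"y": 0,"z": 0,"rx": 0,"ry": 0,"rz": 0},
  ],
)

```text
time_s: 7.87
tool_pos: [0.5176, 0.1455, 0.1204]
eef_rot: [0.267, 1.571, -1.492]
contact_force: [0.4, 0.9, 0.2]
finger_gap: 0.004
```

```bash
python3 -c "
from h import *
goto(0,.073,0.12)
s=get_image('scene'); c=s['img'][120:300,180:380]
cv2.imwrite('pics/s4.png',cv2.resize(c,None,fx=3.3,fy=3.3,interpolation=cv2.INTER_CUBIC))
"
```

```text
t 7.87 tray xyz mm [  0.5  67.5 120.4] F [0.4 0.9 0.2] gap 0.0
tool shift cm [ 0.04 -0.05 -0.55]
turn deg (rotvec tool axes), tool z along 1 tray y [179.79  -0.    -0.  ]
turn deg (rotvec tool axes), tool z along -1 tray y [-0.21  0.   -0.  ]
```

View pics/s4.png

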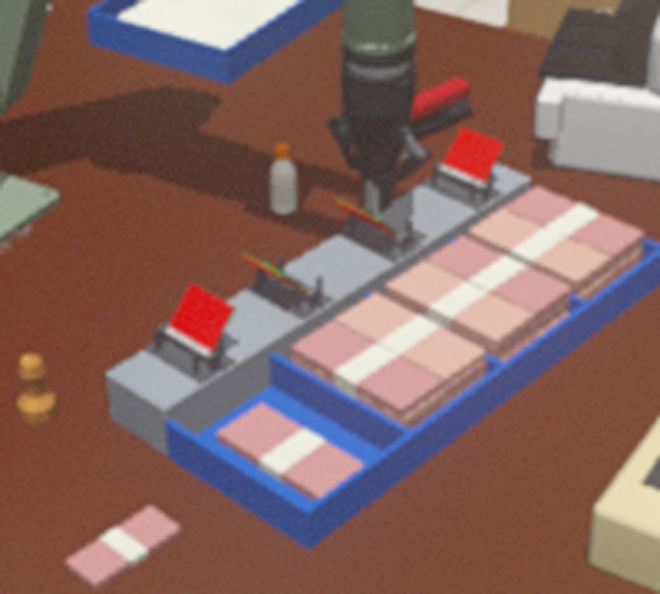

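The tag at +70 has flipped, edge-on at crop (370,218). The last one is at +210.

Request:
servo_tool(
  increments=[
    {"x": -2,"y": 0,"z": 0,"rx": 0,"ry": 0,"rz": 0},
    {"x": -3,"y": 0,"z": 0,"rx": 0,"ry": 0,"rz": 0},
    {"x": -3,"y": 0,"z": 0,"rx": 0,"ry": 0,"rz": 0},
    {"x": 0,"y": 0,"z": -3.6,"rx": 0,"ry": 0,"rz": 0},
    {"x": 0,"y": 0,"z": -3.6,"rx": 0,"ry": 0,"rz": 0},
    {"x": 0,"y": 0,"z": -3.6,"rx": 0,"ry": 0,"rz": 0},
    {"x": 0,"y": 0,"z": -3.6,"rx": 0,"ry": 0,"rz": 0},
    {"x": 0,"y": 0,"z": -3.6,"rx": 0,"ry": 0,"rz": 0},
    {"x": 0,"y": 0,"z": -3.6,"rx": 0,"ry": 0,"rz": 0},
    {"x": 0,"y": 0,"z": 0,"rx": 0,"ry": 0,"rz": 0},
  ],
)

```text
time_s: 8.75
tool_pos: [0.5583, 0.3656, 0.1994]
eef_rot: [2.981, 1.566, 1.229]
contact_force: [0.1, 0.0, -0.6]
finger_gap: -0.001
```

```bash
python3 -c "
from h import *
goto(0,.285,0.12)"
```

```text
t 8.75 tray xyz mm [1.000e-01 2.914e+02 1.994e+02] F [ 0.1  0.  -0.6] gap -0.0
tool shift cm [ 7.94 -0.02  0.67]
turn deg (rotvec tool axes), tool z along 1 tray y [-1.7984e+02  6.0000e-02 -3.9000e-01]
turn deg (rotvec tool axes), tool z along -1 tray y [ 0.16 -0.25 -0.04]
```

Request:
servo_tool(
  increments=[
    {"x": 2,"y": 0,"z": 0,"rx": 0,"ry": 0,"rz": 0},
    {"x": 2,"y": 0,"z": 0,"rx": 0,"ry": 0,"rz": 0},
    {"x": 2,"y": 0,"z": 0,"rx": 0,"ry": 0,"rz": 0},
    {"x": 2,"y": 0,"z": 0,"rx": 0,"ry": 0,"rz": 0},
    {"x": 0,"y": 0,"z": 0,"rx": 0,"ry": 0,"rz": 0},
    {"x": 0,"y": 0,"z": 1.2,"rx": 0,"ry": 0,"rz": 0},
    {"x": 0,"y": 0,"z": 1.2,"rx": 0,"ry": 0,"rz": 0},
  ],
)

```text
time_s: 9.33
tool_pos: [0.5537, 0.3349, 0.1212]
eef_rot: [2.056, 1.569, 0.3]
contact_force: [0.1, -0.0, 1.4]
finger_gap: -0.0
```

Request:
servo_tool(
  increments=[
    {"x": 0,"y": 0,"z": 1,"rx": 0,"ry": 0,"rz": 0},
    {"x": 0,"y": 0,"z": 1,"rx": 0,"ry": 0,"rz": 0},
    {"x": 0,"y": 0,"z": 1,"rx": 0,"ry": 0,"rz": 0},
    {"x": 0,"y": 0,"z": 1,"rx": 0,"ry": 0,"rz": 0},
    {"x": 0,"y": 0,"z": 1,"rx": 0,"ry": 0,"rz": 0},
    {"x": 0,"y": 0,"z": 0.2,"rx": 0,"ry": 0,"rz": 0},
    {"x": 0,"y": 0,"z": 0,"rx": 0,"ry": 0,"rz": 0},
  ],
)

```text
time_s: 9.92
tool_pos: [0.5436, 0.283, 0.1205]
eef_rot: [0.04, 1.571, -1.719]
contact_force: [0.3, -0.2, -1.1]
finger_gap: -0.0
```

Request:
servo_tool(
  increments=[
    {"x": -2,"y": 0,"z": 0,"rx": 0,"ry": 0,"rz": 0},
    {"x": -3,"y": 0,"z": 0,"rx": 0,"ry": 0,"rz": 0},
    {"x": -3,"y": 0,"z": 0,"rx": 0,"ry": 0,"rz": 0},
    {"x": -3,"y": 0,"z": 0,"rx": 0,"ry": 0,"rz": 0},
    {"x": -2,"y": -2,"z": 0,"rx": 0,"ry": 0,"rz": 0},
    {"x": 0,"y": -3,"z": 0,"rx": 0,"ry": 0,"rz": 0},
    {"x": 0,"y": -3,"z": 0,"rx": 0,"ry": 0,"rz": 0},
    {"x": 0,"y": -3,"z": 0,"rx": 0,"ry": 0,"rz": 0},
    {"x": 0,"y": 0,"z": 0,"rx": 0,"ry": 0,"rz": 0},
    {"x": 0,"y": 0,"z": 0,"rx": 0,"ry": 0,"rz": 0},
  ],
)

```text
time_s: 10.75
tool_pos: [0.4347, 0.3051, 0.2508]
eef_rot: [2.24, 1.57, 0.485]
contact_force: [1.0, -0.7, 0.5]
finger_gap: 0.003
```

```bash
python3 -c "
from h import *
where()
s=get_image('scene'); c=s['img'][120:300,180:380]
cv2.imwrite('pics/s5.png',cv2.resize(c,None,fx=3.3,fy=3.3,interpolation=cv2.INTER_CUBIC))
s=get_image('top'); c=s['img'][115:265,120:430]
cv2.imwrite('pics/t5.png',cv2.resize(c,None,fx=2.5,fy=2.5,interpolation=cv2.INTER_CUBIC))
"
```

```text
t 10.75 tray xyz mm [-110.2  209.2  250.8] F [ 1.  -0.7  0.5] gap 0.0
```

View pics/s5.png

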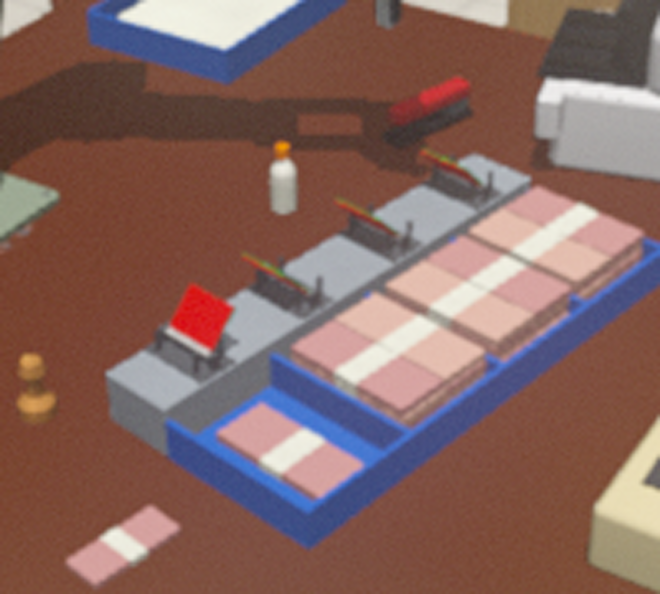

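View pics/t5.png

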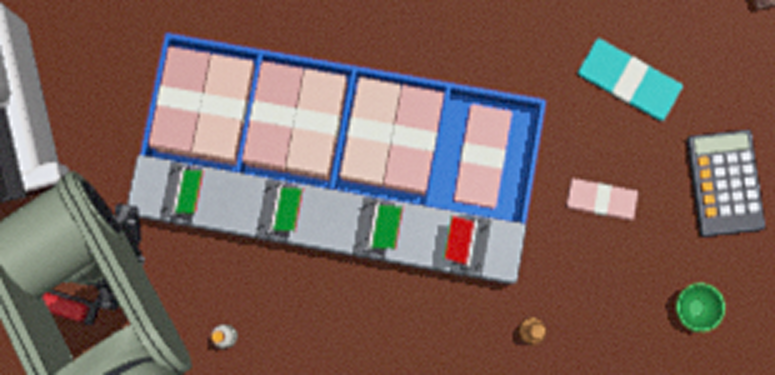

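The top view shows three green tags at crop (188,190), (287,208) and (387,226), and red at (460,240) in front of the low bin. The bundles and the desk items I can see look unmoved. The leftmost green looks narrow, so I'll check it numerically, and whether anything moved, before handing in.

```bash
python3 -c "
from h import *
d=get_image('top'); im=d['img']; b,g,r=[im[...,i].astype(int) for i in range(3)]
sub=np.zeros(im.shape[:2],bool); sub[165:235,165:335]=1
for n,m in (('red',(r>140)&(g<60)&(b<60)&sub),('green',(g>90)&(r<60)&(b<90)&sub)):
    k,l,st,c=cv2.connectedComponentsWithStats(m.astype(np.uint8))
    for i in range(1,k):
        if st[i,4]>25: p=onz(d,*c[i],0.095)-O; print(n,st[i,4],'tray y of plate',(YD@p*1000).round(1))
for y in (210,70,-70):
  for a in (.75,.5):
    q=[proj(d,tray(x,y/1e3-s*np.sin(a),.076+s*np.cos(a))) for x,s in ((-.03,0),(.03,0),(.03,.052),(-.03,.052))]
    print(y,a,'pred area',round(cv2.contourArea(np.float32(q)),0))
o=cv2.imread('pics/top0.png'); df=cv2.absdiff(o,im).max(2)
for nm,(u,v) in dict(stamp=(333,248),glue=(209,250),calc=(411,188),pot=(400,238),low=(313,177),fa=(201,158),fb=(238,163),fc=(278,169)).items():
  print(nm,(df[v-14:v+14,u-14:u+14]>50).sum())
"
```

```text
red 136 tray y of plate -191.4
green 99 tray y of plate 191.8
green 114 tray y of plate 51.4
green 130 tray y of plate -89.1
210 0.75 pred area 130.0
210 0.5 pred area 70.0
70 0.75 pred area 150.0
70 0.5 pred area 93.0
-70 0.75 pred area 170.0
-70 0.5 pred area 116.0
stamp 0
glue 0
calc 0
pot 0
low 0
fa 0
fb 0
fc 0
```

```bash
python3 -c "
from workcell import hand_in, readout
print(hand_in()); print(readout.state()['time_s'])"
```

```text
the job is handed in; nothing more can be done
None
the job is handed in; nothing more can be done
```

I flipped all four tags with the closed fingertip and handed the job in at about 11 s of the 51 s allowed. The three tags in front of the full bins now show green, and the tag in front of the single-bundle bin (tray y = -210) shows red.

- **Tags:** in the last pictures each plate sits 18–19 mm to the correct side of its pin, as a tag resting on its stop should. The visible green areas are all about 0.76 of what I predicted for a tag at ±0.75 rad. The ratio is the same for all three, so I put it down to mask edges, not a half-fallen tag. I did not read the joint angles themselves.
- **Other items:** the top picture showed no change around the stamp, glue bottle, calculator, sponge pot or any of the bundles. I did not compare the stapler numerically because the arm partly hid it in that view. It looks unmoved in the scene view, and the arm was never brought down near it.
- **Contact:** the tool ended clear of everything, raised to 0.25 m. The highest contact force I read after a move was about 5 N. The hand-in gave no verdict.

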